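# Lock a spring tape rule across a grooved fixture plate

## Robot

A 7-joint arm with a two-finger parallel gripper is mounted at the origin on the work surface. World frame = base frame: x ahead of the robot, y to its left, z up, the work surface at z = 0. Lengths are in m, angles in rad, forces in N, time in s.
With the tool pointing down it reaches from about 0.4 to 0.85 m from the base axis. Payload 10.4 kg.
Tool frame: the origin (TCP) lies midway between the tips of the shut fingers; the grasp point (between the pads) lies 19 mm behind it (r.grasp_offset is the distance from the TCP to the grasp point, in m); x points along the fingers, y is the direction in which the jaws open and shut, and the axes are right-handed (so a half turn about x gives the same grasp; the last joint's range is limited). The gripper opens to 87 mm and grips with 3 to 60 N. Pads are 19 mm wide; open, the fingers measure 117 mm over their backs; the gripper's body (75 mm by 190 mm) begins 51 mm behind the grasp point.
Start: joints at [-0.023, 0.332, -0.065, 1.46, 0.022, 1.35, -0.088], TCP at [0.625, 0, 0.223] pointing down, gripper open.
Joint ranges: [-2.6, 2.6], [-0.5, 2.12], [-1.47, 1.34], [0.16, 2.42], [-1.27, 4.41], [0.06, 2.06], [-2.6, 2.6]. Speed limits (rad/s): [2.22, 2.22, 2.79, 2.79, 3.14, 3.14, 3.14].

## Interface

Orientations are given as a unit quaternion [x, y, z, w].
In Python, from bench import r, vision, close_job gives the robot as it stands. The module is installed in compiled form; this text tells all that it offers.
- The arm moves only by the shell command python3 -m pendant 'ROWS' [OPENING] [FORCE]. ROWS is text: rows parted by semicolons, each of 6 numbers parted by spaces: the shift along the tool's x, y, z in units of 0.25 m (1.0 is 0.25 m), then the turn, a rotation vector about the tool's x, y, z in units of 1.5 rad (1.0 is 1.5 rad). A call has 1 to 8 rows; each row is the pose to reach, as a shift and turn from the pose commanded when the call began, along the tool's axes at that moment; what a row does not reach only later rows make up. A row lasts 1/10 s, in which the tool goes at most 50 mm and 8.59 degrees, less where a joint would pass 70% of its speed; a pose out of reach is approached as far as the arm can. A call with a number of a shift or a turn outside -1 to 1 is refused whole. A call with a gripper value outside its range is refused whole. OPENING is the gripper command: -1 is shut, 1 is fully open, values between are in proportion, set as the call begins (- or left out, the last holds). The fingers move at their own pace and stop on an object; FORCE is the grip in N (left out, the last holds). Time passes only in rows, so rows that repeat a pose let the fingers close. It gives the time, the measured TCP pose, the force and the opening at its end, in the units of the state.
- r.read_state(): the state, without advancing time (a new reading comes with each control period).
- vision.camera(name): name is "scene" or "side" or "wrist"; returns (picture, depth): 384x512x3 uint8, blue, green, red; 384x512 float32, m along the optical axis (not along the pixel's ray), 0 where there is no reading.
- vision.get_calibration(name): a dict with "camera_matrix" (3x3 intrinsics, pixels), "rvec" (rotation vector, rad) and "tvec" (3), from world to camera coordinates, as OpenCV has them. Camera axes: x right, y down, z forward; pixel columns grow to the right and rows downward; lengths in m; the calibration is good to about 2 mm. A picture is of the moment at which its call begins: read the wrist's pose just before it. get_calibration takes no time and is no camera call; for the wrist camera it gives the pose at the moment of the call.
- close_job(): hands the job in, once; it reports no verdict.
The state is a dict: "time": time; "joint_positions": joint angles; "joint_vel": joint speeds; "joint_torque": joint torques, N m; "ee_pos": TCP position; "eef_rot": TCP orientation; "ft_force": force on the tool from outside, world axes, zero at the start; "torque": the same for the moment, N m; "width": finger opening in m.
Only numpy, scipy, OpenCV 4.12 (cv2) and the standard library are available. Lean on these libraries where they do the work, as an engineer would, in place of code of your own. Each camera call takes 0.05 s, during which the arm holds its last target. There are 200 camera calls.

## Task

Set up the spring tape rule on the fixture plate so parts can be set off against it: lift it from its rest, hook the lip of its blade over the plate's end edge, and draw the case back along the plate against the spring to the groove where the ball-topped post stands. Lock it there by letting the key under the case drop fully into that groove, case standing flat and the lip still hooked over the edge, then let go. Work gently: never force the tape against the plate, and leave everything else where it is.

Things in the scene. Friction and masses are not known exactly. Their poses are not given: they have to be found in the camera images.
- tape: The spring tape rule: a loose grey plastic case, 64 mm long (its x), 34 wide (its y), 56 tall, flat parallel sides with steel discs, rounded top, about 0.3 kg. Origin: centre of the flat underside; +x is the direction in which the steel blade leaves the mouth; z up. It stands on a steel sole with a key (see sole, key). Starts standing on the rest with the key between the rest's strips and the blade fully in.
- sole: Dark steel sole fixed under the case, 64 x 30 x 4 mm (2 mm in from each side), its flat underside level with the tape's origin, with the key standing out below it. Same origin and axes as the tape.
- key (a point): Middle of the bottom face of the key, a steel bar across the underside of the case: 9 mm thick along the case's x, 16 wide along y, standing 6 mm below the underside, 10 mm behind the origin (x = -10, z = -6 in the case's frame).
- hook (a point): Lower tip of the inner face of the hook at the blade's end: a steel lip 2 mm thick and 16 wide, bent straight down from the blade to 16 mm below the case's underside. The inner face looks back at the case and lies 34 mm + the drawn length ahead of the case's origin; the blade runs 6 to 7 mm above the level of the underside.
- blade (a joint): How far the blade is drawn out of the case, m: 0 fully in, stop at 0.15. A spring pulls it in with about 3 N at 0, rising to about 5.5 N at 0.14; drawing is lightly damped. With the lip pulled against the end face, its rubbing adds a few N up or down when the case is lowered or raised.
- plate: Fixed aluminium fixture plate, 240 (its x) x 160 (y) x 30 mm thick, lying on the table. Origin: centre of its underside; z up. Its +x end face is the hooking edge. Three straight grooves run along y across its top, from the y = +80 side to y = -40 (see mid_groove); the strip from y = -80 to -40 is plain and carries the posts.
- mid_groove (a point): Nominal centre of the middle groove, at the plate's top (plate frame x = -19, y = +22, z = 30 mm). Grooves are 12 mm wide, 10 deep, 35 apart (nominal x = +16, -19, -54), but cut in an insert not exactly located: all three together lie up to 4 mm either way along x from there, to be found by feel or sight; the key has 3 mm of play in a groove.
- edge (a point): Point on the plate's hooking edge (top corner of the +x end face) at the middle of where the tape is best laid: x = +120, y = +22, z = +30 mm in the plate's frame.
- ball_post: The post with a ball on a cone (20 mm across, 68 tall, steel), screwed to the plate's plain strip at the end of the groove to be used: that groove's nominal centre line is this post's y axis produced (the true groove is up to 4 mm either way along x); the post stands at y = -62 mm in the plate's frame. Origin: centre of its foot, on the plate's top; axes parallel to the plate's. It may stand at any of the three grooves.
- plain_post: Plain steel cylinder post, 18 mm across, 45 tall, screwed down at another groove. Origin at its foot.
- step_post: Steel post with a necked head, 20 mm across, 44 tall, screwed down at the remaining groove. Origin at its foot.
- rest: Fixed black rest on which the tape starts: 90 x 46 mm, two strips 24 mm high along its x with a 19 mm gap between. Origin: centre of its underside.
- housing: Bystander, loose: round black pump housing, 120 mm across, 42 high, open on top, with a side port. Origin: centre of its underside.
- jack: Bystander, loose: small steel screw jack, 32 mm across, 39 high. Origin: centre of its underside.
- ring_gauge: Bystander, loose: steel ring, 52 mm across, 18 high. Origin: centre of its underside.
- mouse: Bystander, loose: black computer mouse, 100 x 58 x 26. Origin: centre of its underside.
- block: Bystander, loose: steel gauge cube, 22 mm, standing loose on the plate's far (+x of the robot) strip, near the end away from the hooking edge. Origin: centre of its underside.
- stylus_box: Bystander, loose: flat black stylus box, 130 x 80 x 28. Origin: centre of its underside.
- driver: Bystander, loose: screwdriver lying on the table.
There are look-alikes about, which are no part of the job. What is shaped like the tape but orange or red is not meant.

How it is judged:
On the way:
1. the lip is hooked over the plate's end edge and the blade is drawn out at least 20 mm (x of hook in the frame of plate between 0.117 and 0.125 m and z of hook in the frame of plate below 0.028 m and y of hook in the frame of plate between -0.08 and 0.08 m and value of joint blade above 0.02 m), for 0.2 s.
At the end, for the whole second after the job is handed in: Tape still and flat (3.5 deg), key 3.5 mm or more down in the ball post's groove (within 10 mm of the post's line), blade drawn over 45 mm, lip hooked: inner face from 3 mm inside to 5 mm outside the end face, tip 2 mm or more below the plate's top (x of hook in the frame of plate between 0.117 and 0.125 m and z of hook in the frame of plate below 0.028 m and y of hook in the frame of plate between -0.08 and 0.08 m and value of joint blade above 0.045 m and x of key in the frame of ball_post between -0.01 and 0.01 m and z of key in the frame of plate below 0.0265 m and angle between tape's own z axis and vertical below 0.06 rad and linear speed of tape below 0.01 m/s); the robot touches nothing.
It fails at once if at the plate, the tape (its sole, key or lip) presses with more than 25 N ((contact force between sole and anything else above 25 N and horizontal distance between tape and plate below 0.17 m) or contact force between tape and plate above 25 N).
It fails at once if a bystander (any loose thing but the tape) is shoved more than 20 mm (distance of any of housing, jack, ring_gauge, mouse, block, stylus_box, driver from where it was at the start of the episode above 0.02 m).
It also fails if it takes over 56 s, if anything falls off the work surface, if the arm or the gripper's body presses on something with over 40 N, if the wrist force passes 120 N, or if a joint passes its speed limit or range.

## Working session

There is one attempt and no reset: what is moved stays moved. The work goes in short steps, Python scripts to look and compute and a shell command to move; the robot and the scene stay as the last step left them, time stands still between calls to the robot, and variables do not carry over. Pictures are saved under pics/ and viewed, about 8 in all and at most 12, crops included, and the job is handed in when it is done.

```bash
mkdir -p pics; cat > h.py <<'E'
from bench import r, vision
import numpy as np, cv2
from scipy.spatial.transform import Rotation as R
def cal(n):
    c=vision.get_calibration(n); K=np.array(c["camera_matrix"],float); Rm=cv2.Rodrigues(np.array(c["rvec"],float))[0]; t=np.array(c["tvec"],float).ravel()
    return K,Rm,t
def cloud(d,c):
    K,Rm,t=c; v,u=np.indices(d.shape); p=np.stack([(u-K[0,2])/K[0,0]*d,(v-K[1,2])/K[1,1]*d,d],-1)
    return (p-t)@Rm
def ray(c,u,v,z):
    K,Rm,t=c; o=-Rm.T@t; d=Rm.T@np.array([(u-K[0,2])/K[0,0],(v-K[1,2])/K[1,1],1]); return o+d*(z-o[2])/d[2]
def rel(p,rot=None):
    s=r.read_state(); q=R.from_quat(s["eef_rot"]); return q.inv().apply(np.array(p)-s["ee_pos"])/0.25
E
python3 - <<'E'
from h import *
s=r.read_state(); print({k:np.round(v,4) for k,v in s.items()}); print(R.from_quat(s["eef_rot"]).as_matrix().round(3), r.grasp_offset)
for n in("scene","side"):
    im,d=vision.camera(n); c=cal(n); np.savez(n+".npz",im=im,d=d); print(n,-c[1].T@c[2],c[0][0,0])
    cv2.imwrite(f"pics/{n}0.png",cv2.resize(im,(800,600)))
E
```

```text
{'time': np.float64(0.0), 'joint_positions': array([-0.0226,  0.3329, -0.0647,  1.4609,  0.0216,  1.3499, -0.0885]), 'joint_vel': array([-0.    ,  0.0001, -0.    ,  0.0014, -0.0005, -0.0001,  0.0004]), 'joint_torque': array([-1.00000e-04, -6.23246e+01,  2.44000e-02, -3.89891e+01,
       -6.14000e-02,  3.98000e-02,  2.00000e-04]), 'ee_pos': array([0.6246, 0.    , 0.2218]), 'eef_rot': array([-0.4996, -0.5003,  0.5004, -0.4997]), 'ft_force': array([0.1482, 0.3154, 0.3401]), 'torque': array([-0.0323, -0.0041,  0.0205]), 'width': np.float64(0.0874)}
[[-0.001  1.     0.   ]
 [-0.     0.    -1.   ]
 [-1.    -0.001  0.   ]] 0.0187
scene [ 1.16725978 -0.27537146  0.62880164] 386.60701724090245
side [0.34941004 0.67535033 0.63174276] 362.869120129474
```

View pics/scene0.png

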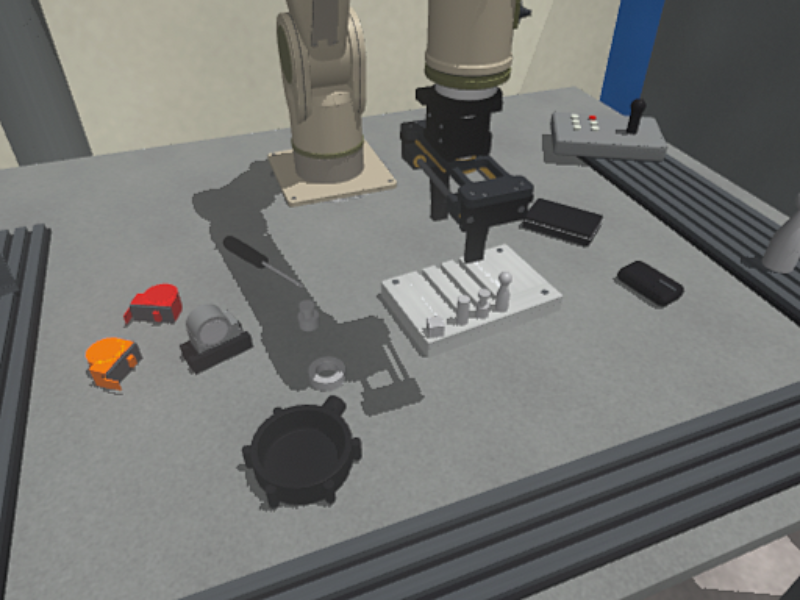

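View pics/side0.png

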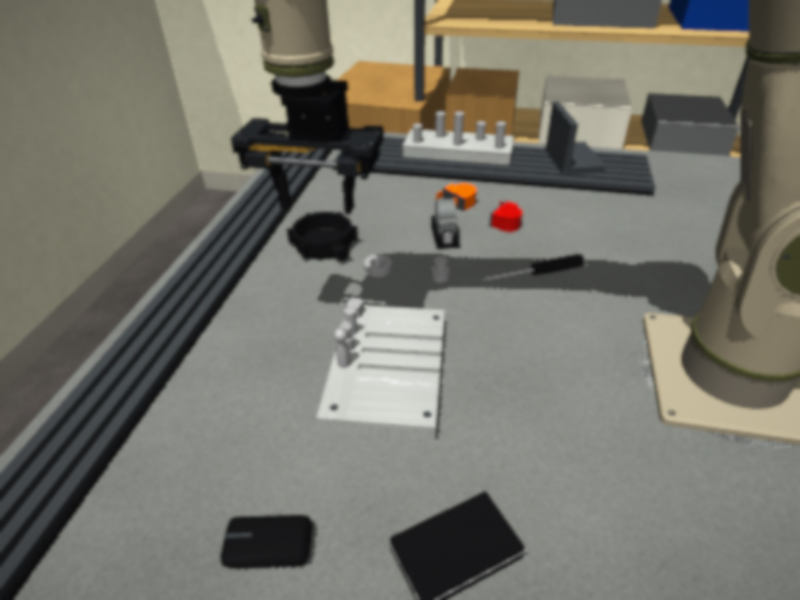

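Candidates (scene): grey case on a black rest (213,330), red (153,303) and orange (112,360). The grey one matches. The ball post (504,290) is the one nearest the +y end; the block (434,325) is at the −y end, so the hooking edge is the +y end. I'll crop to confirm and measure.

```bash
python3 - <<'E'
from h import *
out=[]
for n in("scene","side"):
    f=np.load(n+".npz"); im,d=f["im"],f["d"]; P=cloud(d,cal(n)); 
    br=im.astype(int).min(-1); x,y,z=P[...,0],P[...,1],P[...,2]
    m=(z>0.024)&(z<0.036)&(x>0.5)&(x<0.9)&(y>-0.2)&(y<0.25)&(br>110)
    k,l,st,ce=cv2.connectedComponentsWithStats(m.astype(np.uint8)); i=1+st[1:,4].argmax(); m=l==i
    print(n,"plate px",st[i],"z",np.median(z[m]))
    c=cal(n); ys,xs=np.nonzero(cv2.morphologyEx(m.astype(np.uint8),cv2.MORPH_CLOSE,np.ones((9,9)))); 
    q=np.array([ray(c,u,v,0.03)[:2] for u,v in zip(xs,ys)]).astype(np.float32)*1000
    b=cv2.minAreaRect(q); print("plate",b, cv2.boxPoints(b).round(1).tolist())
    # tape cluster
    s=(z>0.012)&(x>0.4)&(x<0.95)&(y<-0.15)&(y>-0.6)&(d>0)
    k,l,st,ce=cv2.connectedComponentsWithStats(s.astype(np.uint8))
    for i in range(1,k):
        if st[i,4]>60: 
            w=l==i; print(n,"cl",st[i],P[w].mean(0).round(3),"top",np.percentile(z[w],98).round(3),im[w].mean(0).round())
f=np.load("scene.npz"); a=cv2.resize(f["im"][165:250,40:170],None,fx=4.5,fy=4.5,interpolation=2)
b=cv2.resize(f["im"][150:230,235:365],(a.shape[1],380),interpolation=2); cv2.imwrite("pics/crop1.png",np.vstack([a[:,:],b])[:, :])
print(np.vstack([a,b]).shape)
E
```

```text
scene plate px [ 255  173  106   49 1507] z 0.02865741386215422
plate ((541.75244140625, 94.77689361572266), (105.89435577392578, 240.70916748046875), 6.0123467445373535) [[476.5, 208.89999389648438], [501.70001220703125, -30.5], [607.0, -19.399999618530273], [581.7999877929688, 220.0]]
scene cl [191 192  12  17 156] [ 0.472 -0.163  0.027] top 0.04 [105. 104. 104.]
scene cl [ 115  195   47   40 1110] [ 0.491 -0.303  0.045] top 0.079 [94. 93. 93.]
scene cl [ 55 216  35  33 739] [ 0.474 -0.44   0.029] top 0.035 [ 40. 105. 180.]
scene cl [  0 224  18 120 929] [ 0.531 -0.562  0.018] top 0.021 [86. 83. 80.]
scene cl [197 228  22  19 207] [ 0.588 -0.17   0.016] top 0.019 [131. 129. 129.]
scene cl [ 155  253   77   71 2198] [ 0.718 -0.228  0.032] top 0.042 [51. 50. 50.]
scene cl [ 115  334  146   50 1688] [ 0.846 -0.259  0.019] top 0.021 [92. 89. 85.]
scene cl [ 170  350   97   34 1077] [ 0.876 -0.217  0.019] top 0.021 [91. 88. 84.]
scene cl [225 366  49  18 431] [ 0.905 -0.178  0.019] top 0.021 [92. 88. 84.]
side plate px [ 203  196   57   76 2262] z 0.03128675126343681
plate ((542.9061279
[... 157 characters left out ...]
877929688, -28.5], [585.2000122070312, 224.39999389648438]]
side cl [180  96  27   7 107] [ 0.88  -0.578  0.021] top 0.025 [63. 66. 66.]
side cl [239 100  78  14 585] [ 0.541 -0.572  0.02 ] top 0.024 [67. 64. 60.]
side cl [181 105  21  22 210] [ 0.853 -0.469  0.02 ] top 0.024 [58. 56. 53.]
side cl [ 128  108   55   54 1265] [ 0.891 -0.273  0.02 ] top 0.024 [65. 62. 59.]
side cl [276 117  29  40 668] [ 0.47  -0.341  0.041] top 0.081 [ 69.  94. 125.]
side cl [184 135  46  32 887] [ 0.706 -0.219  0.031] top 0.045 [25. 24. 24.]
side cl [233 163  18  10  95] [ 0.582 -0.171  0.018] top 0.021 [118. 120. 119.]
side cl [277 164  11  13 103] [ 0.463 -0.16   0.029] top 0.042 [90. 91. 91.]
(762, 585, 3)
```

```bash
python3 - <<'E'
import cv2;a=cv2.imread("pics/crop1.png");cv2.imwrite("pics/crop2.png",cv2.resize(a,(460,600)))
E
```

```text
(no output)
```

View pics/crop2.png

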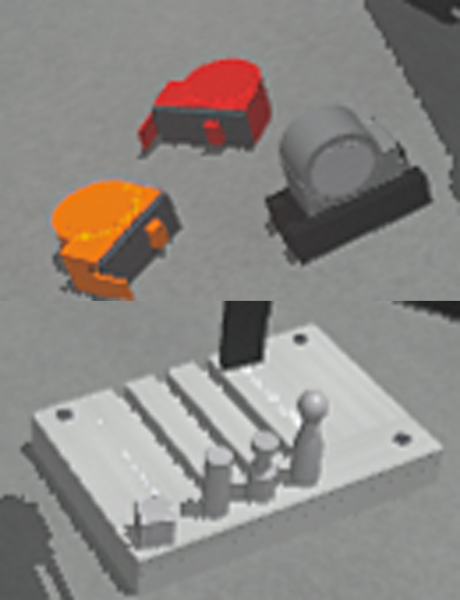

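The grey case on its black rest is the tape. The mouth and hook look to be on its right (+y) side (crop 390,145). Next, wrist camera views of the plate and then the tape.

```bash
python3 - <<'E'
from h import *
c=cal("wrist"); im,d=vision.camera("wrist"); np.savez("w0.npz",im=im,d=d,K=c[0],Rm=c[1],t=c[2])
print(-c[1].T@c[2],c[1].round(2).tolist(),c[0][0])
cv2.imwrite("pics/w0.png",im)
print(rel([0.48,-0.3,0.25]))
E
```

```text
[0.62453786 0.06609674 0.38428782] [[1.0, -0.0, -0.0], [-0.0, -0.97, 0.24], [-0.0, -0.24, -0.97]] [327.92927758   0.         255.78119919]
[-0.11157265 -0.57898708  1.20004641]
```

View pics/w0.png

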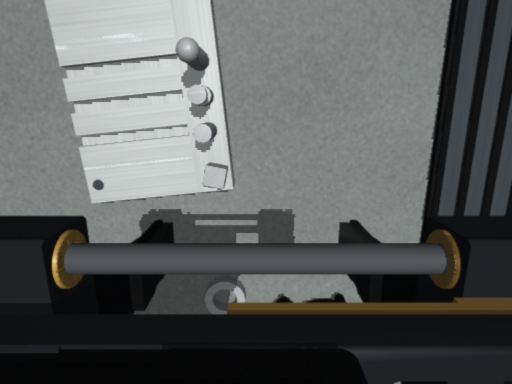

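```bash
python3 -m pendant '-0.24 -0.2 0.2 0 0 0;-0.24 -0.4 0.4 0 0 0;-0.24 -0.58 0.6 0 0 0;-0.24 -0.58 0.8 0 0 0;-0.24 -0.58 1 0 0 0;-0.24 -0.58 1 0 0 0'; python3 -m pendant '0 0 0.2 0 0 0;0 0 0.4 0 0 0;0 0 0.6 0 0 0;0 0 0.68 0 0 0;0 0 0.68 0 0 0;0 0 0.68 0 0 0'
python3 - <<'E'
from h import *
s=r.read_state(); print(s["time"],s["ee_pos"],R.from_quat(s["eef_rot"]).as_matrix().round(3))
c=cal("wrist"); im,d=vision.camera("wrist"); np.savez("w1.npz",im=im,d=d,K=c[0],Rm=c[1],t=c[2])
cv2.imwrite("pics/w1.png",im)
E
```

```text
time: 0.75
ee_pos: [0.4818, -0.2403, 0.2825]
eef_rot: [0.5, 0.5, -0.5, 0.5]
ft_force: [0.5, 0.2, -0.6]
width: 0.0871
time: 1.35
ee_pos: [0.483, -0.4083, 0.2815]
eef_rot: [0.5, 0.5, -0.5, 0.5]
ft_force: [0.2, 0.8, -0.1]
width: 0.0871
1.35 [ 0.48297597 -0.40829369  0.28147321] [[-0.001  1.    -0.   ]
 [ 0.001 -0.    -1.   ]
 [-1.    -0.001 -0.001]]
```

View pics/w1.png

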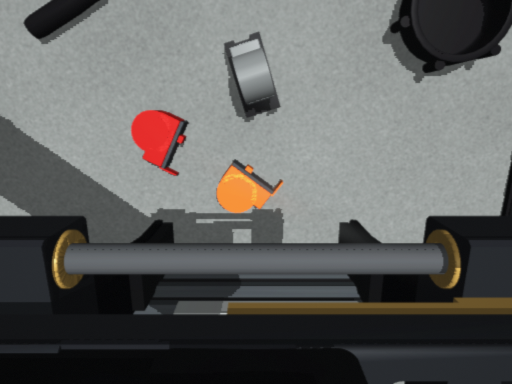

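Tape at (252,77) on its rest, low bright mouth step at its top (+y) end (245,47), round back at (262,110): +x of the tape points about +y, tilted ~15° to −x.

```bash
python3 - <<'E'
from h import *
f=np.load("w1.npz"); im,d=f["im"],f["d"]; c=(f["K"],f["Rm"],f["t"]); P=cloud(d,c); z=P[...,2]
roi=np.zeros(d.shape,bool); roi[25:125,215:290]=1
for nm,m in(("all",roi&(z>0.015)),(">32",roi&(z>0.032)),(">55",roi&(z>0.055))):
    q=(P[m][:,:2]*1000).astype(np.float32); print(nm,m.sum(),cv2.minAreaRect(q),P[m].mean(0).round(4),z[m].max())
# axis profile
m=roi&(z>0.055); b=cv2.minAreaRect((P[m][:,:2]*1000).astype(np.float32)); 
# side edges by fit on sides
a=np.radians(105)
for ang in (100,103,105,107,110):
    a=np.radians(ang); e=np.array([np.cos(a),np.sin(a)]); n=np.array([-e[1],e[0]]); q=P[m][:,:2]@n; print(ang,np.percentile(q,[1,99]).round(4),np.ptp(np.percentile(q,[1,99])))
m=roi&(z>0.015); a=np.radians(105); e=np.array([np.cos(a),np.sin(a)]); s=P[m][:,:2]@e
for lo in np.arange(s.min(),s.max(),0.005):
    k=(s>=lo)&(s<lo+.005); print(round(lo,3),np.percentile(z[m][k],[50,95]).round(3))
# plate from w0
f=np.load("w0.npz"); c0=(f["K"],f["Rm"],f["t"])
for nm,(p,q) in {"far":((210,0),(231,188)),"end":((231,188),(91,202)),"near":((50,5),(91,202))}.items():
    A,B=ray(c0,*p,.03),ray(c0,*q,.03); print(nm,A.round(4),B.round(4),np.degrees(np.arctan2(*(B-A)[[1,0]])))
im0=f["im"];P0=cloud(f["d"],c0)
for u in (120,150): print(u,[(int(v),int(im0[v,u,1]),round(float(P0[v,u,2]*1000)),round(float(P0[v,u,1]*1000))) for v in range(50,150,1)])
E
```

```text
all 2618 ((477.9090881347656, -301.38934326171875), (44.21732711791992, 89.85823059082031), 17.32884979248047) [ 0.4777 -0.3032  0.0634] 0.44399284071963985
>32 1949 ((478.3583068847656, -303.2251281738281), (34.425376892089844, 77.35901641845703), 17.250001907348633) [ 0.4781 -0.3025  0.0768] 0.44399284071963985
>55 1655 ((479.1136779785156, -305.6578369140625), (34.425376892089844, 72.26443481445312), 17.250001907348633) [ 0.4793 -0.306   0.081 ] 0.44399284071963985
100 [-0.4368 -0.401 ] 0.03578420505703517
103 [-0.4154 -0.381 ] 0.03437237489721662
105 [-0.4006 -0.3669] 0.03373023507151551
107 [-0.3856 -0.3522] 0.03347368188944361
110 [-0.3626 -0.3288] 0.033864760314059494
-0.461 [0.024 0.444]
-0.456 [0.024 0.026]
-0.451 [0.024 0.045]
-0.446 [0.061 0.068]
-0.441 [0.071 0.074]
-0.436 [0.075 0.078]
-0.431 [0.078 0.08 ]
-0.426 [0.08  0.081]
-0.421 [0.08  0.081]
-0.416 [0.079 0.081]
-0.411 [0.078 0.08 ]
-0.406 [0.075 0.077]
-0.401 [0.07  0.073]
-0.396 [0.055 0.066]
-0.391 [0.054 0.056]
-0.386 [0.054 0.055]
-0.381 [0.024 0.031]
-0.376 [0.024 0.025]
-0.371 [0.024 0.025]
far [0.5796 0.169
[... 3462 characters left out ...]
 (115, 206, 31, 61), (116, 206, 30, 60), (117, 206, 31, 59), (118, 206, 30, 58), (119, 208, 31, 57), (120, 208, 31, 56), (121, 209, 30, 55), (122, 210, 30, 54), (123, 209, 31, 53), (124, 206, 29, 52), (125, 206, 31, 51), (126, 209, 31, 50), (127, 193, 30, 49), (128, 134, 22, 47), (129, 112, 19, 46), (130, 124, 21, 45), (131, 193, 20, 44), (132, 206, 20, 43), (133, 207, 21, 42), (134, 207, 19, 41), (135, 207, 20, 40), (136, 206, 19, 38), (137, 206, 22, 38), (138, 201, 19, 36), (139, 174, 30, 36), (140, 200, 30, 35), (141, 212, 31, 34), (142, 213, 31, 33), (143, 209, 30, 32), (144, 209, 30, 31), (145, 211, 30, 30), (146, 214, 32, 29), (147, 212, 29, 27), (148, 204, 32, 27), (149, 203, 32, 26)]
```

```bash
python3 -m pendant '0.1 0 -0.15 -0.1 0 0;0.3 0 -0.3 -0.2 0 0;0.5 0 -0.455 -0.201 0 0;0.647 0 -0.455 -0.201 0 0;0.647 0 -0.455 -0.201 0 0;0.647 0 -0.455 -0.201 0 0' 0.4 50
python3 - <<'E'
from h import *
s=r.read_state(); M=R.from_quat(s["eef_rot"]); print(s["ee_pos"],M.as_matrix().round(3)); print(rel([0.4795,-0.3063,0.033]))
# plate fit
f=np.load("w0.npz"); c0=(f["K"],f["Rm"],f["t"]); im=f["im"]; P=cloud(f["d"],c0); g=im[...,1]
L={}
for k,(v0,v1) in {"ball":(50,80),"mid":(84,115),"third":(120,150)}.items():
    T=[];B=[]
    for u in range(100,170,2):
        zz=cv2.medianBlur(P[:,u,2].astype(np.float32)[None].repeat(3,0).copy(),3)[1]
        vs=[v for v in range(v0,v1) if 0.014<zz[v]<0.0255]
        if vs: T.append(ray(c0,u,vs[0]-.5,.03)); B.append(ray(c0,u,vs[-1]+.5,.03))
    for nm,q in(("hi",T),("lo",B)):
        q=np.array(q); a=np.polyfit(q[:,0],q[:,1],1); e=np.polyval(a,q[:,0])-q[:,1]; 
        for _ in range(3): ok=abs(e)<.0012; a=np.polyfit(q[ok,0],q[ok,1],1); e=np.polyval(a,q[:,0])-q[:,1]
        print(k,nm,"ang",np.degrees(np.arctan(a[0])).round(2),"y at x=.48",np.polyval(a,.48).round(4))
# outer edges from mask: bright pixels
m=((P[...,2]>.022)&(P[...,2]<.038)&(g>150)).astype(np.uint8); m[215:]=0
def fit(pts,ax):
    q=np.array([ray(c0,u,v,.03) for u,v in pts]); i,j=(1,0) if ax=="x" else (0,1)
    a=np.polyfit(q[:,i],q[:,j],1)
    for _ in range(4): e=np.polyval(a,q[:,i])-q[:,j]; ok=abs(e)<max(.0008,1*np.median(abs(e))); a=np.polyfit(q[ok,i],q[ok,j],1)
    return a,ok.sum()
far=[(np.nonzero(m[v])[0].max()+.5,v) for v in range(2,165)]; near=[(np.nonzero(m[v])[0].min()-.5,v) for v in range(2,190)]
end=[(u,np.nonzero(m[:,u])[0].max()+.5) for u in range(100,222)]
for nm,pt,ax in(("far",far,"x"),("near",near,"x"),("end",end,"y")):
    a,n=fit(pt,ax); print(nm,a.round(4),np.degrees(np.arctan(a[0])).round(2),n)
E
```

```text
time: 2.0
ee_pos: [0.4827, -0.2939, 0.1202]
eef_rot: [0.419, 0.57, -0.419, 0.569]
ft_force: [0.1, -0.8, 1.0]
width: 0.0615
[ 0.48270686 -0.29388097  0.12015778] [[-0.002  0.954  0.299]
 [ 0.001  0.299 -0.954]
 [-1.    -0.001 -0.001]]
[ 0.34860631 -0.02663977  0.04404402]
ball hi ang 5.86 y at x=.48 0.1148
ball lo ang 5.69 y at x=.48 0.1036
mid hi ang 5.95 y at x=.48 0.08
mid lo ang 5.72 y at x=.48 0.0684
third hi ang 5.76 y at x=.48 0.0452
third lo ang 5.8 y at x=.48 0.0334
far [-0.0997  0.5963] -5.69 163
near [-0.1007  0.4351] -5.75 152
end [ 0.1015 -0.0792] 5.8 117
```

```bash
python3 -m pendant '0.1 -0.027 0.044 0 0 0;0.2 -0.027 0.044 0 0 0;0.28 -0.027 0.044 0 0 0;0.32 -0.027 0.044 0 0 0;0.349 -0.027 0.044 0 0 0;0.349 -0.027 0.044 0 0 0;0.349 -0.027 0.044 0 0 0'
python3 -m pendant '0 0 0 0 0 0;0 0 0 0 0 0;0 0 0 0 0 0;0 0 0 0 0 0;0 0 0 0 0 0' -1 50
python3 -m pendant '0 0 0 0 0 0;-0.04 0 0 0 0 0;-0.1 0 0 0 0 0;-0.2 0 0 0 0 0;-0.35 0 0 0 0 0;-0.5 0 0 0 0 0;-0.5 0 0 0 0 0'
```

```text
time: 2.7
ee_pos: [0.4805, -0.3081, 0.0343]
eef_rot: [0.419, 0.569, -0.419, 0.57]
ft_force: [0.2, 0.0, -0.6]
width: 0.0609
time: 3.2
ee_pos: [0.48, -0.3075, 0.0332]
eef_rot: [0.419, 0.569, -0.419, 0.57]
ft_force: [0.2, 0.4, 0.5]
width: 0.0337
time: 3.9
ee_pos: [0.4821, -0.3092, 0.1648]
eef_rot: [0.42, 0.566, -0.419, 0.573]
ft_force: [1.0, 0.2, -2.5]
width: 0.0336
```

```bash
cat >> h.py <<'E'
ex=np.array([-.1002,.9950,0]); ey=np.array([-.9950,-.1002,0]); pc=np.array([.5064,.0928,.03])
def tape(off=.0063,up=.0092):  # tape origin in plate-top frame, mm
    s=r.read_state(); q=R.from_quat(s["eef_rot"]).as_matrix(); o=np.array(s["ee_pos"])-off*q[:,2]+up*q[:,0]-pc
    return (np.array([o@ex,o@ey,o[2]])*1000).round(1), np.degrees(np.arctan2(-q[1,2],-q[0,2])).round(2), q[2].round(3), np.round(s["ft_force"],1), s["time"]
E
python3 - <<'E'
from h import *
print(tape(), rel([.4745,.1798,.15])); print(r.read_state()["joint_positions"].round(2))
E
```

```text
(array([-391.4,   65.6,  125.6]), np.float64(107.25), array([-1.   ,  0.007,  0.007]), array([ 1. ,  0.2, -2.5]), 3.9) [ 0.05052958  0.55040778 -1.87747119]
[ 0.38  0.25  0.13  1.7  -0.04  1.19  0.82]
```

```bash
python3 -m pendant '0 0.05 -0.12 0 0 0;0 0.1 -0.26 0.03 0 0;0 0.15 -0.42 0.06 0 0;0 0.2 -0.58 0.1 0 0;0 0.24 -0.74 0.134 0 0;0 0.275 -0.88 0.134 0 0;0 0.28 -0.95 0.134 0 0;0 0.28 -0.95 0.134 0 0'
python3 - <<'E'
from h import *
print(tape(), rel([.4745,.1798,.13])); print(r.read_state()["joint_positions"].round(2))
E
```

```text
time: 4.7
ee_pos: [0.4755, -0.0571, 0.1583]
eef_rot: [0.473, 0.526, -0.473, 0.525]
ft_force: [-0.4, 0.5, -2.5]
width: 0.0337
(array([-139.8,   45.8,  119.1]), np.float64(96.0), array([-1.   , -0.   , -0.001]), array([-0.4,  0.5, -2.5]), 4.7) [ 0.1136968   0.09523275 -0.9428589 ]
[ 0.07  0.06 -0.05  1.92  0.    1.16  0.13]
```

```bash
python3 -m pendant '0 0.02 -0.14 0.003 0 0;0 0.04 -0.28 0.003 0 0;0 0.06 -0.44 0.003 0 0;0 0.08 -0.6 0.003 0 0;0.04 0.09 -0.76 0.003 0 0;0.08 0.095 -0.9 0.003 0 0;0.11 0.095 -0.94 0.003 0 0;0.11 0.095 -0.943 0.003 0 0'
python3 - <<'E'
from h import *
print(tape()); print(r.read_state()["joint_positions"].round(2))
for n in ("scene","side"):
    im,d=vision.camera(n); np.savez(n+"1.npz",im=im,d=d)
s=np.load("scene1.npz")["im"]; e=np.load("side1.npz")["im"]
c=cal("scene"); K,Rm,t=c; p=Rm@np.array([.474,.2,.08])+t; u,v=(K@p/p[2])[:2].astype(int); print(u,v)
c=cal("side"); K,Rm,t=c; p=Rm@np.array([.474,.2,.08])+t; u2,v2=(K@p/p[2])[:2].astype(int); print(u2,v2)
f=lambda im,u,v: cv2.resize(im[max(v-60,0):v+60,max(u-65,0):u+65],(400,370),interpolation=2)
cv2.imwrite("pics/c3.png",np.hstack([f(s,u,v),f(e,u2,v2)]))
E
```

```text
time: 5.5
ee_pos: [0.4754, 0.1773, 0.1295]
eef_rot: [0.474, 0.524, -0.476, 0.524]
ft_force: [-0.8, -1.0, -3.0]
width: 0.0336
(array([93.4, 22.4, 90.3]), np.float64(95.6), array([-1.   , -0.002,  0.001]), array([-0.8, -1. , -3. ]), 5.5)
[-0.21  0.17 -0.26  1.87  0.05  1.11 -0.39]
334 151
249 251
```

View pics/c3.png

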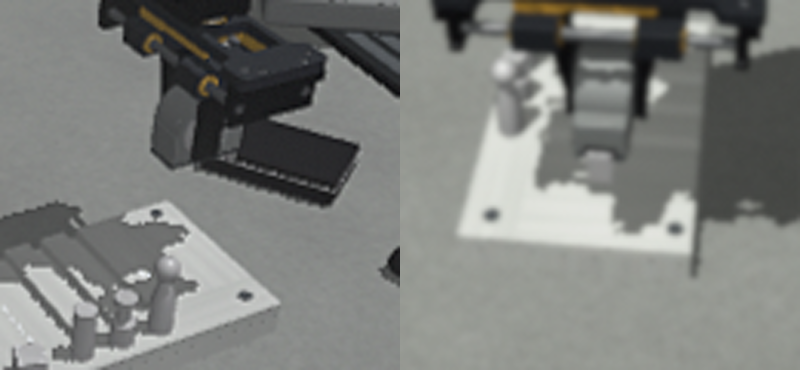

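The tape hangs upright in the jaws, its lip (right view 597,165) facing +y. I'll check the lip and plate end from side depth.

```bash
python3 - <<'E'
from h import *
f=np.load("side1.npz"); P=cloud(f["d"],cal("side"))-pc; X,Y,Z=P@ex*1000,P@ey*1000,P[...,2]*1000
m=(abs(Y-22)<12)&(X>80)&(X<160)&(Z>60)&(Z<118)
for lo in range(60,118,4):
    k=m&(Z>=lo)&(Z<lo+4)
    if k.any(): print(lo,k.sum(),np.percentile(X[k],[5,50,95]).round(1),np.percentile(Y[k],[2,98]).round(1))
# plate end: from side mask, bright and top
g=f["im"][...,1]; m=(abs(Z)<6)&(X>60)&(X<140)&(abs(Y)<100)
for y in (-60,-40,40,60):
    k=m&(abs(Y-y)<6)&(abs(Z)<3); print("end",y,np.percentile(X[k],[99,100]).round(1), np.median(Z[k&(X<118)]).round(1))
E
```

```text
76 11 [128.  129.1 129.5] [15.6 30.9]
80 15 [127.7 128.5 129.4] [16.2 31.2]
84 13 [127.2 128.4 129.1] [16.3 30.8]
88 13 [127.  128.4 129.9] [16.2 31.2]
92 16 [123.9 128.  129.4] [10.5 32.3]
96 28 [123.7 126.9 129.3] [11.  32.3]
100 22 [123.4 125.  129.2] [11.1 33.2]
104 17 [123.5 124.4 125.8] [11.1 33.2]
108 23 [123.3 124.5 125.3] [10.5 32.5]
112 19 [123.5 124.5 125.6] [10.6 32.7]
116 7 [124.1 124.5 126. ] [16.7 33.2]
end -60 [120.3 120.4] 1.1
end -40 [119.9 120.4] 1.4
end 40 [119.3 120.5] 1.3
end 60 [119.5 120. ] 1.3
```

```bash
python3 -m pendant '0.02 0 -0.015 0 0 0;0.1 0 -0.02 0 0 0;0.18 0 -0.02 0 0 0;0.24 0 -0.02 0 0 0;0.29 0 -0.02 0 0 0;0.32 0 -0.02 0 0 0;0.325 0 -0.02 0 0 0;0.325 0 -0.02 0 0 0'
python3 -c "
from h import *
print(tape())"
```

```text
time: 6.4
ee_pos: [0.4759, 0.1819, 0.0496]
eef_rot: [0.476, 0.523, -0.475, 0.523]
ft_force: [0.6, 0.6, -2.8]
width: 0.0337
(array([98. , 21.4, 10.4]), np.float64(95.48), array([-1.   ,  0.001, -0.   ]), array([ 0.6,  0.6, -2.8]), 6.4)
```

```bash
python3 -m pendant '0.006 0 0.02 -0.003 0 0;0.006 0 0.05 -0.003 0 0;0.006 0 0.08 -0.003 0 0;0.006 0 0.11 -0.003 0 0;0.006 0 0.14 -0.003 0 0;0.006 0 0.14 -0.003 0 0'
python3 -c "
from h import *
print(tape())"
```

```text
time: 7.0
ee_pos: [0.4793, 0.146, 0.048]
eef_rot: [0.475, 0.524, -0.475, 0.524]
ft_force: [0.3, 2.9, -1.4]
width: 0.0339
(array([62. , 21.7,  8.8]), np.float64(95.67), array([-1.,  0.,  0.]), array([ 0.3,  2.9, -1.4]), 7.0)
```

```bash
python3 -m pendant '0 0 0.03 0 0 0;0 0 0.06 0 0 0;0 0 0.09 0 0 0;0 0 0.115 0 0 0;0 0 0.132 0 0 0;0 0 0.132 0 0 0;0 0 0.132 0 0 0'
python3 - <<'E'
from h import *
print(tape())
f=vision.camera("side"); P=cloud(f[1],cal("side"))-pc; X,Y,Z=P@ex*1000,P@ey*1000,P[...,2]*1000
m=(abs(Y-22)<9)&(X>45)&(X<160)&(Z<70)&(Z>-28)
k=m&(X>112)&(Z>-14)&(Z<6); print("hook X",np.percentile(X[k],[5,50,95]).round(1),k.sum())
k=m&(X<75)&(Z>12)&(Z<28); print("mouth X (origin+32)",np.percentile(X[k],[5,50,95]).round(1),k.sum())
K,Rm,t=cal("side"); cv2.imwrite("pics/c4.png",cv2.resize(f[0][180:290,190:320],(760,600),interpolation=2))
E
```

```text
time: 7.7
ee_pos: [0.4824, 0.1145, 0.0479]
eef_rot: [0.474, 0.524, -0.474, 0.524]
ft_force: [0.0, 4.4, -2.0]
width: 0.0335
(array([30.3, 21.7,  8.7]), np.float64(95.75), array([-1.,  0., -0.]), array([ 0. ,  4.4, -2. ]), 7.7)
hook X [118.2 120.4 122.4] 50
mouth X (origin+32) [62.  63.9 73.8] 63
```

View pics/c4.png

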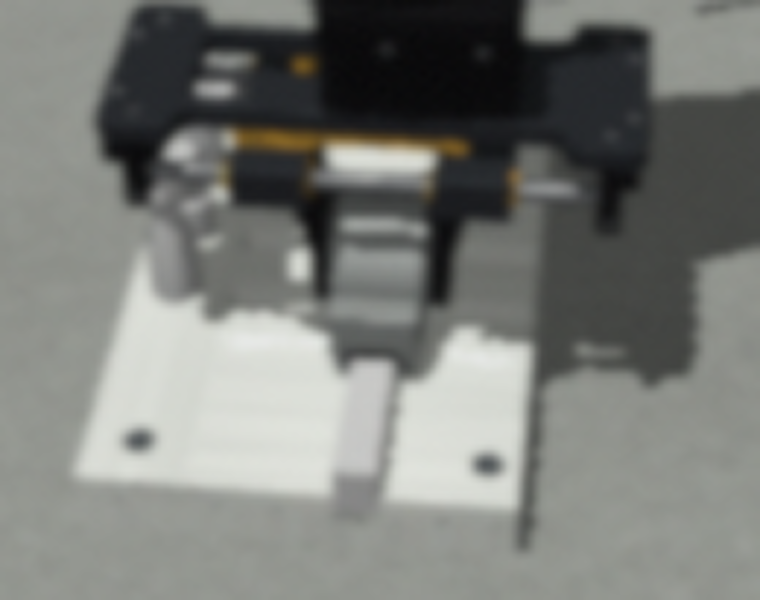

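Blade drawn and lip over the edge (355,495). Lowering in small steps with force checks.

```bash
python3 -m pendant '0 0 0.003 0 0 0;0.003 0 0.005 0 0 0;0.006 0 0.005 0 0 0;0.009 0 0.005 0 0 0;0.009 0 0.005 0 0 0'
python3 -c "
from h import *
print(tape())"
```

```text
time: 8.25
ee_pos: [0.4821, 0.1131, 0.0453]
eef_rot: [0.474, 0.525, -0.474, 0.524]
ft_force: [-0.8, 4.4, -1.7]
width: 0.0339
(array([28.9, 22.1,  6.1]), np.float64(95.77), array([-1., -0.,  0.]), array([-0.8,  4.4, -1.7]), 8.25)
```

```bash
python3 -m pendant '0.002 0 0 0 0 0;0.004 0 0 0 0 0;0.004 0 0 0 0 0'
python3 -c "
from h import *
print(tape())"
```

```text
time: 8.55
ee_pos: [0.4823, 0.1131, 0.0445]
eef_rot: [0.474, 0.525, -0.474, 0.524]
ft_force: [-0.5, 3.6, -1.6]
width: 0.0338
(array([28.9, 21.9,  5.3]), np.float64(95.76), array([-1., -0.,  0.]), array([-0.5,  3.6, -1.6]), 8.55)
```

```bash
python3 -m pendant '0.002 0 0 0 0 0;0.004 0 0 0 0 0;0.004 0 0 0 0 0'
python3 -c "
from h import *
print(tape())"
```

```text
time: 8.85
ee_pos: [0.4824, 0.1131, 0.0435]
eef_rot: [0.474, 0.524, -0.474, 0.525]
ft_force: [-0.0, 3.7, -2.0]
width: 0.0339
(array([28.9, 21.8,  4.3]), np.float64(95.76), array([-1.,  0., -0.]), array([-0. ,  3.7, -2. ]), 8.85)
```

```bash
python3 -m pendant '0.002 0 0 0 0 0;0.004 0 0 0 0 0;0.004 0 0 0 0 0'
python3 -c "
from h import *
print(tape())"
```

```text
time: 9.15
ee_pos: [0.4824, 0.1131, 0.0425]
eef_rot: [0.474, 0.524, -0.474, 0.525]
ft_force: [-0.3, 4.0, -1.3]
width: 0.0339
(array([28.9, 21.8,  3.3]), np.float64(95.76), array([-1.,  0., -0.]), array([-0.3,  4. , -1.3]), 9.15)
```

```bash
python3 -m pendant '0.002 0 0 0 0 0;0.004 0 0 0 0 0;0.004 0 0 0 0 0'
python3 -c "
from h import *
print(tape())"
```

```text
time: 9.45
ee_pos: [0.4824, 0.113, 0.0415]
eef_rot: [0.474, 0.524, -0.474, 0.524]
ft_force: [-0.3, 3.8, -1.7]
width: 0.0337
(array([28.8, 21.8,  2.3]), np.float64(95.75), array([-1.,  0.,  0.]), array([-0.3,  3.8, -1.7]), 9.45)
```

Key is well into the groove with no resistance. Continuing down in half‑millimetre steps to the sole.

```bash
python3 -m pendant '0.002 0 0 0 0 0;0.004 0 0 0 0 0;0.004 0 0 0 0 0'
python3 -c "
from h import *
print(tape())"
```

```text
time: 9.75
ee_pos: [0.4824, 0.113, 0.0405]
eef_rot: [0.474, 0.524, -0.474, 0.525]
ft_force: [-0.2, 4.6, -1.1]
width: 0.0336
(array([28.8, 21.9,  1.3]), np.float64(95.76), array([-1.,  0.,  0.]), array([-0.2,  4.6, -1.1]), 9.75)
```

```bash
python3 -m pendant '0.002 0 0 0 0 0;0.002 0 0 0 0 0'
python3 -c "
from h import *
print(tape())"
```

```text
time: 9.95
ee_pos: [0.4824, 0.1131, 0.04]
eef_rot: [0.474, 0.524, -0.474, 0.525]
ft_force: [-0.2, 3.5, -0.1]
width: 0.0337
(array([28.9, 21.9,  0.8]), np.float64(95.76), array([-1.,  0.,  0.]), array([-0.2,  3.5, -0.1]), 9.95)
```

```bash
python3 -m pendant '0.002 0 0 0 0 0;0.002 0 0 0 0 0'
python3 -c "
from h import *
print(tape())"
```

```text
time: 10.15
ee_pos: [0.4824, 0.1131, 0.0395]
eef_rot: [0.474, 0.524, -0.474, 0.524]
ft_force: [-0.6, 4.0, -1.9]
width: 0.0339
(array([28.9, 21.9,  0.3]), np.float64(95.76), array([-1.,  0., -0.]), array([-0.6,  4. , -1.9]), 10.15)
```

```bash
python3 -m pendant '0.001 0 0 0 0 0;0.001 0 0 0 0 0'
python3 -c "
from h import *
print(tape())"
```

```text
time: 10.35
ee_pos: [0.4824, 0.1131, 0.0393]
eef_rot: [0.474, 0.524, -0.474, 0.524]
ft_force: [-0.3, 4.0, -0.4]
width: 0.0333
(array([28.9, 21.9,  0.1]), np.float64(95.76), array([-1.,  0., -0.]), array([-0.3,  4. , -0.4]), 10.35)
```

```bash
python3 -m pendant '0.001 0 -0.002 0 0 0;0.001 0 -0.004 0 0 0;0.001 0 -0.004 0 0 0'
python3 -c "
from h import *
print(tape())"
```

```text
time: 10.65
ee_pos: [0.4824, 0.1136, 0.0392]
eef_rot: [0.474, 0.524, -0.474, 0.525]
ft_force: [-0.4, -0.1, 3.6]
width: 0.0339
(array([29.4, 21.8,  0. ]), np.float64(95.74), array([-1.   ,  0.   ,  0.001]), array([-0.4, -0.1,  3.6]), 10.65)
```

```bash
python3 -m pendant '0.001 0 -0.002 0 0 0;0.001 0 -0.002 0 0 0'
python3 -c "
from h import *
print(tape())"
```

```text
time: 10.85
ee_pos: [0.4824, 0.1136, 0.0392]
eef_rot: [0.474, 0.524, -0.475, 0.525]
ft_force: [-3.5, -1.8, 7.1]
width: 0.0341
(array([29.4, 21.8, -0. ]), np.float64(95.72), array([-1.   ,  0.   ,  0.001]), array([-3.5, -1.8,  7.1]), 10.85)
```

Sole is seated (Fz up) and the key is against the groove wall (Fy gone). Release.

```bash
python3 -m pendant '0 0 0 0 0 0;0 0 0 0 0 0;0 0 0 0 0 0;0 0 0 0 0 0;0 0 0 0 0 0;0 0 0 0 0 0' 0.3 20
python3 -m pendant '-0.03 0 0 0 0 0;-0.1 0 0 0 0 0;-0.2 0 0 0 0 0;-0.35 0 0 0 0 0;-0.5 0 0 0 0 0;-0.65 0 0 0 0 0;-0.65 0 0 0 0 0'
python3 -m pendant '0 -0.1 0.15 0 0 0;0 -0.1 0.3 0 0 0;0 -0.1 0.45 0 0 0;0 -0.1 0.55 0 0 0;0 -0.1 0.55 0 0 0'
python3 - <<'E'
from h import *
out=[]
for n,(a,b) in {"scene":((130,230),(240,370)),"side":((170,280),(190,320))}.items():
    im,d=vision.camera(n); P=cloud(d,cal(n))-pc; X,Y,Z=P@ex*1000,P@ey*1000,P[...,2]*1000
    m=(abs(Y-22)<24)&(X>-20)&(X<85)&(Z>40)&(Z<75)&(d>0); print(n,"case top Z",np.percentile(Z[m],[50,98]).round(1),"X",np.percentile(X[m],[2,98]).round(1))
    k=(abs(Y-22)<9)&(X>112)&(X<135)&(Z>-20)&(Z<12); print("hook X",np.percentile(X[k],[50,95]).round(1),"Z",np.percentile(Z[k],[2,98]).round(1))
    if n=="side":
        for lo in range(4,32,4):
            k=(abs(Y-22)<16)&(X>45)&(X<80)&(Z>=lo)&(Z<lo+4)
            if k.any(): print("front",lo,np.percentile(X[k],[10,50,90]).round(1))
    out.append(cv2.resize(im[a[0]:a[1],b[0]:b[1]],(400,310),interpolation=2))
cv2.imwrite("pics/end.png",np.hstack(out))
E
```

```text
time: 11.45
ee_pos: [0.4822, 0.1146, 0.0388]
eef_rot: [0.474, 0.524, -0.474, 0.525]
ft_force: [-0.3, -0.3, 0.1]
width: 0.0559
time: 12.15
ee_pos: [0.4846, 0.1154, 0.2071]
eef_rot: [0.477, 0.523, -0.472, 0.526]
ft_force: [0.0, 0.4, -0.3]
width: 0.0567
time: 12.65
ee_pos: [0.4709, -0.0286, 0.2013]
eef_rot: [0.475, 0.523, -0.476, 0.523]
ft_force: [0.3, 0.8, 0.4]
width: 0.0566
scene case top Z [50.2 55.8] X [ 1.9 41. ]
hook X [117.5 122.6] Z [-2.7  7.7]
side case top Z [53.3 58.3] X [10.9 49.8]
hook X [120.3 122.2] Z [-18.9   9.9]
front 4 [61.2 62.6 71.9]
front 8 [61.3 69.  77.3]
front 12 [60.6 62.  63.1]
front 16 [60.5 61.5 62.7]
front 20 [60.3 61.7 62.6]
front 24 [60.6 61.9 63.1]
front 28 [51.8 57.7 61.9]
```

View pics/end.png

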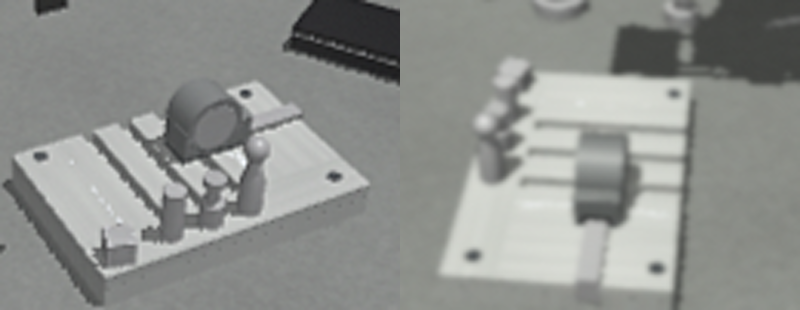

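The case stands flat: its front face is vertical at plate x ≈ 62 mm and its top is 56 mm above the plate. The blade runs to the edge with the lip over it, and the arm is clear. Handing in.

```bash
python3 -c "
from bench import close_job
print(close_job())"
```

```text
the job is handed in; nothing more can be done
None
```

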